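# Latch the accessory case

## Robot

A 6-joint arm with a two-finger parallel gripper is mounted at the origin on a cart in front of the work surface, level with it; the furniture and walls round the work are solid. World frame = base frame: x ahead of the robot, y to its left, z up, the work surface at z = 0. Lengths are in mm, angles in degrees, forces in N, time in s.
With the tool pointing down it reaches from about 350 to 850 mm from the base axis. Payload 8.1 kg.
Tool frame: the origin (TCP) lies midway between the tips of the shut fingers; the grasp point (between the pads) lies 19 mm behind it; z points along the fingers, y is the line along which they close (so a half turn about z gives the same grasp; the last joint's range is limited). The gripper opens to 85 mm and grips with 20 to 120 N. Pads are 22 mm wide; open, the fingers measure 114 mm over their backs; the gripper's body (76 mm by 85 mm) begins 54 mm behind the grasp point. The pads swing forward as they close: fully open they stand 13 mm farther back than shut.
Start: joints at [58.992, 7.471, 85.268, -0, 87.261, -4.893], TCP at [264.089, 538.76, 231.292] pointing down, gripper open.
Joint ranges: [-169.43, 169.43], [-51.17, 129.36], [1.28, 143.12], [-76.62, 256.62], [0, 156.53], [-152.29, 152.29]. Speed limits (degrees/s): [136.94, 136.94, 159.86, 180, 180, 180].

## Interface

Orientations are given as [roll, pitch, yaw] about the fixed x, y, z axes, in that order (R = Rz(yaw) Ry(pitch) Rx(roll)).
In Python, from bench import r gives the robot as it stands.
- The arm moves only by the tool step_arm, never from a script. Its arguments are lists of equal length, an entry for each row: "delta_pos": the shift along the world's x, y, z in units of 200 mm (1.0 is 200 mm), a list of three; "spin": the turn about the world's z in units of 180 degrees (1.0 is 180 degrees). In form: {"delta_pos": [[dx, dy, dz], ...], "spin": [spin, ...]}. A call has 1 to 8 rows; each row shifts and turns the commanded pose from where the row before left it; what a row does not reach is not made up. A row lasts 1/8 s, in which the tool goes at most 62.5 mm and 10.7 degrees, less where a joint would pass 70% of its speed; a pose out of reach is approached as far as the arm can. A call with a number of a shift or a turn outside -1 to 1 is refused whole. A call with a gripper value outside its range is refused whole. "gripper" is the opening, from -1 (shut) to 1 (fully open), set as the call begins (left out, the last holds). The fingers move at their own pace and stop on an object; "squeeze" is the grip in N (left out, the last holds). Time passes only in rows, so rows that do not move let the fingers close. It gives the time, the measured TCP pose, the force, the opening and the grip force at its end, in the units of the state.
- r.sense(): the state, without advancing time (a new reading comes with each control period).
- r.snapshot(name): name is "side" or "top"; returns a dict with "pixels" (420x560x3 uint8, blue, green, red), "fx", "fy", "cx", "cy" (pixels), "camera_from_world" (4x4, takes a point from world to camera coordinates). Camera axes: x right, y up, looking along -z (the intrinsics and any distortion apply to the point x, -y, -z); pixel columns grow to the right and rows downward; lengths in mm; the calibration is good to about 2 mm. A picture is of the moment at which its call begins. There is no depth.
- r.hand_in(): hands the job in; it is judged then, once.
The state is a dict: "time": time; "joint_pos": joint angles; "qd": joint speeds; "joint_efforts": joint torques, N m; "tool_pos": TCP position; "tcp_rot": TCP orientation; "ft_force": force on the tool from outside, world axes, zero at the start; "wrist_torque": the same for the moment, N m; "finger_gap": finger opening in mm; "grip_force": force on a finger pad.
Only numpy, scipy, OpenCV 4.12 (cv2) and the standard library are available. Lean on these libraries where they do the work, as an engineer would, in place of code of your own. Each camera call takes 0.05 s, during which the arm holds its last target. There are 200 camera calls.

## Task

The plywood accessory case on the saw stands with its lid ajar. Swing the latch's wire loop forward and down over the keeper on the lid, then press the latch lever back and down flat so that it pulls the lid tight and stays shut by itself. Leave the tins and the screwdriver beside the case where they are.

Things in the scene. Friction and masses are not known exactly. Their poses are not given: they have to be found in the camera images.
- case: Plywood case fixed on the saw table, 170 deep (x) x 150 wide (y) x 110 mm high. Origin on the table under its centre; x points from the lid (front, -x, roughly towards the robot) to the back, y left, z up. Shut lid spans x = -85 to -40 mm, hinged at the bottom of the seam x = -40. Steel toggle latch on top along y = 0: lever turns on the case, wire loop on the lever, keeper on the lid.
- case_lid (a joint): Lid hinge, rad: 0 shut tight, grows as the lid's top leans out to -x (0.09 = 10 mm gap at the top). A springy seal holds it ajar at about 0.09; about 8 N at the top shuts it, and it springs open when let go.
- latch_lever (a joint): Lever hinge, rad: 0 flat (lever points to the case's +x, 16 mm over the case top; end stop), 1.57 upright, more leans towards the lid (stop 2.3). Stays where left (friction 0.06 N m). With the loop hooked a few newtons near the tip press it down; it passes over centre at about 0.2 rad, then holds itself at 0.
- latch_loop (a joint): Hinge of the wire loop, rad, against the lever: (latch_loop - latch_lever) is its elevation: 0 lying towards the lid (0.1 rad below level), 1.67 upright, more leans back. It stands by friction above about 1.3 (stop at latch_loop 4.0); lower, it falls forward onto the lid by its weight. With the lever at 1.7 or more the falling bar clears the keeper and lands in front of it.
- lever_pivot (a point): Axis of the lever (along the case's y), 5 mm behind the case's centre and 126 mm above the table. The loop's pivot sits on the lever 22 mm from this axis towards the tip.
- lever_tip (a point): Tip of the lever on its middle line, 88 mm from lever_pivot. The lever is a steel strip 22 mm wide, 4 mm thick; its outer face (on top when flat, facing the lid when upright) is 4 mm from the pivot axis. Slightly upturned tip.
- loop_bar (a point): Centre of the loop's cross bar: steel, 8 mm thick, 44 mm long along the case's y, 87 mm from the loop's pivot. Two legs, 5.6 mm thick, run from its ends to the pivot, 38 mm free between them; the lever passes between the legs, its tip about 15 mm short of the bar.
- keeper (a point): Where the cross bar's centre seats when hooked: in front (case -x) of the keeper, 7 mm above the lid's top. It moves with the lid. The keeper is a steel lip 24 mm wide, 4 mm thick, standing 17 mm above the lid's top just behind this point and leaning forward over it.
- wax_tin: Round paste wax tin, 79 mm across, 36 mm high, loose, to the right of the case near its lid. Origin under its centre. Leave alone.
- screw_tin: Round grey tin, 69 mm across, 54 mm high, loose, to the right of the case near its back. Origin under its centre. Leave alone.
- screwdriver: Stubby screwdriver with yellow handle, 152 mm long, 30 mm high, lying loose along the left side of the case. Origin under its middle. Leave alone.

How it is judged (in metres and radians):
On the way, in this order (a step that is already met when the one before it is completed fails the run):
1. the loop's cross bar lies down in front of the keeper (x of loop_bar in the frame of keeper below 0.003 m and z of loop_bar in the frame of keeper below 0.008 m), for 0.2 s.
2. the lever is pressed flat and the lid is pulled tight (value of joint latch_lever below 0.12 rad and value of joint case_lid below 0.03 rad), for 0.2 s.
At the end, for the whole second after the job is handed in: The loop's bar is hooked in front of the keeper (at most 3 mm behind and 8 mm above its seat), the lever is flat (under 0.12 rad), the lid tight (under 0.03 rad, 3 mm of gap), all staying so by themselves; tins and screwdriver moved at most 40 mm (all of step 1 and all of step 2); the robot touches nothing.
It fails at once if the wax tin is moved more than 40 mm (distance of wax_tin from where it was at the start of the episode above 0.04 m).
It fails at once if the screw tin is moved more than 40 mm (distance of screw_tin from where it was at the start of the episode above 0.04 m).
It fails at once if the screwdriver is moved more than 40 mm (distance of screwdriver from where it was at the start of the episode above 0.04 m).
It also fails if it takes over 45 s, if anything falls off the work surface, if the arm or the gripper's body presses on something with over 40 N, if the wrist force passes 120 N, or if a joint passes its speed limit or range.

## Working session

There is one attempt and no reset: what is moved stays moved. The work goes in short steps, Python scripts to look and compute and a tool call to move; the robot and the scene stay as the last step left them, time stands still between calls to the robot, and variables do not carry over. Pictures are saved under pics/ and viewed, at most 10 in all, crops included, and the job is handed in when it is done.

Besides the shell and the picture viewer there is one more tool, called after "Call:" by a JSON object that holds its "api" and its "payload", one argument or row to a line. step_arm: Moves the arm, as the interface text tells. Shifts and turns lie within -1 to 1; 1 stands for 200 mm of shift or 180 degrees of turn. Its arguments: {"type":"object","properties":{"delta_pos":{"type":"array","items":{"type":"array","items":{"type":"number","minimum":-1,"maximum":1}}},"spin":{"type":"array","items":{"type":"number","minimum":-1,"maximum":1}},"gripper":{"type":"number"},"squeeze":{"type":"number"}},"required":["delta_pos","spin"]}

```bash
mkdir -p pics; ls; python3 - <<'E'
from bench import r
import cv2,numpy as np
for n in("side","top"):
    s=r.snapshot(n); cv2.imwrite(f"pics/{n}0.png",s["pixels"]); print(n,s["fx"],s["fy"],s["cx"],s["cy"],[k for k in s]); print(np.round(s["camera_from_world"],3).tolist())
s=r.sense(); print(s["tool_pos"],s["tcp_rot"],s["finger_gap"],s["ft_force"],s["time"])
E
```

```text
pics
side 386.4362345081237 386.4362345081237 285.5559363923792 210.1842761734365 ['pixels', 'fx', 'fy', 'cx', 'cy', 'camera_from_world']
[[-0.7, 0.714, -0.006, 254.861], [-0.601, -0.584, 0.546, 425.677], [0.386, 0.386, 0.838, -1242.252], [0.0, 0.0, 0.0, 1.0]]
top 487.16993510109404 487.16993510109404 283.8387928191031 200.64431881039005 ['pixels', 'fx', 'fy', 'cx', 'cy', 'camera_from_world']
[[-0.014, -1.0, 0.012, 199.868], [0.993, -0.012, 0.12, -607.483], [-0.12, 0.014, 0.993, -961.204], [0.0, 0.0, 0.0, 1.0]]
[263.84597618 538.30764146 230.33809747] [-1.79901848e+02 -7.97946328e-03  1.53883139e+02] 85.01285423136686 [ 0.5107815  -0.35275603  0.97491592] 0.1
```

View pics/side0.png

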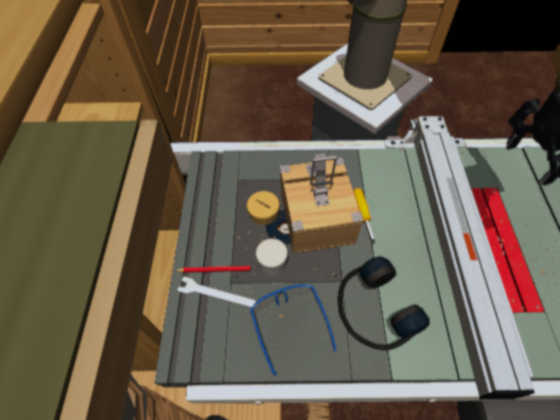

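View pics/top0.png

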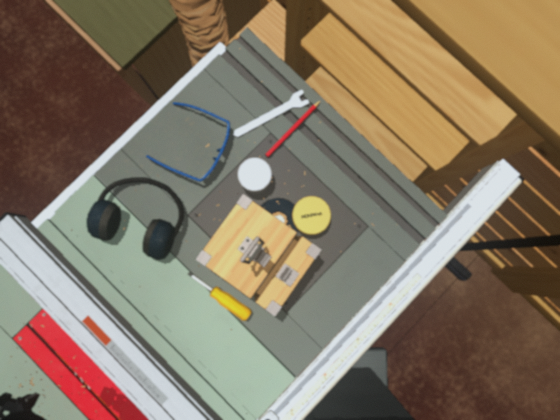

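The side view shows the case around (320,200) with the latch standing up near (322,175). The top view shows the case around (262,255), its lid at the lower right, and the latch near (255,252). I'll zoom in on both.

```bash
python3 - <<'E'
import cv2,numpy as np
a=cv2.imread("pics/side0.png")[140:260,265:385]; b=cv2.imread("pics/top0.png")[185:325,190:330]
f=lambda i:cv2.resize(i,(560,560),interpolation=cv2.INTER_CUBIC)
cv2.imwrite("pics/sc.png",f(a)); cv2.imwrite("pics/tc.png",f(b))
E
```

```text
(no output)
```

View pics/sc.png

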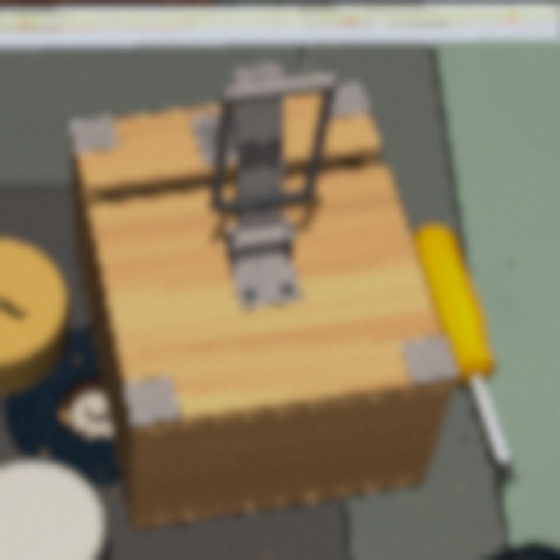

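View pics/tc.png

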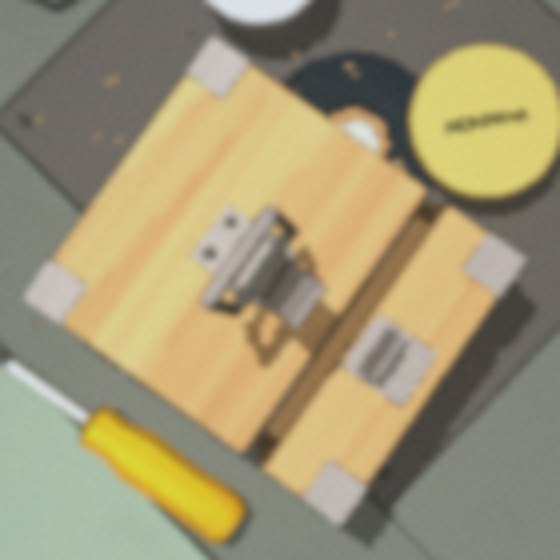

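The side crop shows the loop's bar at the top, crop (230..335, 85). The pivot rod is at (215..315, 205) and the lever tip at (258,70). In the top crop the bar runs from (275,215) to (212,298), the lever tip is at about (308,305), and the keeper is at about (380,355). Next I'll triangulate these.

```bash
cat > h.py <<'E'
import numpy as np, json
def cams():
    from bench import r
    return {n:r.snapshot(n) for n in("side","top")}
def ray(s,u,v):
    T=np.array(s["camera_from_world"]); R=T[:3,:3]; c=-R.T@T[:3,3]
    d=R.T@np.array([(u-s["cx"])/s["fx"],-(v-s["cy"])/s["fy"],-1]); return c,d/np.linalg.norm(d)
def plane(s,u,v,z):
    c,d=ray(s,u,v); return c+d*(z-c[2])/d[2]
def tri(s1,p1,s2,p2):
    c,d=ray(s1,*p1); e,f=ray(s2,*p2)
    t=np.linalg.lstsq(np.c_[d,-f],e-c,rcond=None)[0]; a=c+d*t[0]; b=e+f*t[1]
    return (a+b)/2,np.linalg.norm(a-b)
def proj(s,p):
    q=np.array(s["camera_from_world"])@np.r_[p,1]; return np.array([s["cx"]-s["fx"]*q[0]/q[2], s["cy"]+s["fy"]*q[1]/q[2]])
E
python3 - <<'E'
from h import *
np.set_printoptions(precision=1,suppress=True)
C=cams();S,T=C["side"],C["top"]
t=lambda x,y:(x/4+190-.4,y/4+185-.4); sd=lambda x,y:(x/4.667+265-.4,y/4.667+140-.4)
tc={'BR':(215,38),'BL':(25,297),'FL':(340,525),'FR':(525,260)}
sc={'BR':(135,425),'BL':(455,373),'FL':(360,83),'FR':(70,122)}
P={}
for k in tc:
    p,e=tri(T,t(*tc[k]),S,sd(*sc[k])); P[k]=plane(T,*t(*tc[k]),110); print(k,p,e,"top z110",P[k],"side z110",plane(S,*sd(*sc[k]),110))
x=P['BR']-P['FR']+P['BL']-P['FL'];yaw=np.arctan2(x[1],x[0]);ex=np.array([np.cos(yaw),np.sin(yaw),0]);ey=np.array([-ex[1],ex[0],0])
for a,b in(('BR','BL'),('FR','FL'),('BR','FR'),('BL','FL')):print(a,b,np.linalg.norm(P[a]-P[b]))
o=(P['BR']+P['BL'])/2-85*ex;o[2]=0;print("yaw",np.degrees(yaw),"o",o)
loc=lambda p:np.array([(p-o)@ex,(p-o)@ey,p[2]])
for n,a,b in(("bar1",(275,215),(230,90)),("bar2",(212,298),(333,82)),("tip",(308,305),(258,72)),("keeper top",(378,355),(210,135)),("base",(222,245),(268,290))):
    p,e=tri(T,t(*a),S,sd(*b));print(n,p,e,loc(p))
W=lambda x,y,z:o+ex*x+ey*y+np.array([0,0,z])
for n,q in(("pivot",(5,0,126)),):
    print(n,W(*q),proj(T,W(*q)),proj(S,W(*q)))
for lev in(1.2,1.57,1.8,2.0):
    a=W(5+88*np.cos(lev)-4*np.sin(lev)*0,0,126+88*np.sin(lev)); 
    u,v=proj(T,a);m,n=proj(S,a);print(lev,"topcrop",(u-189.6)*4,(v-184.6)*4,"side",(m-264.6)*4.667,(n-139.6)*4.667)
E
```

```text
BR [614.8 269.8 106.6] 0.43220436332388373 top z110 [614.4 269.4 110. ] side z110 [616.1 271.3 110. ]
BL [494.4 357.5 110.4] 1.4678512408088704 top z110 [494.  358.2 110. ] side z110 [494.7 356.8 110. ]
FL [387.7 212.6 105.1] 0.9552173465928889 top z110 [388.  212.9 110. ] side z110 [391.7 214.5 110. ]
FR [508.6 123.9 104.2] 1.499691298631467 top z110 [508. 125. 110.] side z110 [512.4 126.8 110. ]
BR BL 149.6005484597784
FR FL 148.7407533701542
BR FR 179.39948197625327
BL FL 179.84318771035274
yaw 53.73346180388094 o [503.9 245.3   0. ]
bar1 [525.1 236.9 234.2] 0.20654503629084453 [  5.7 -22.  234.2]
bar2 [491.5 263.3 232.8] 2.2227833764887186 [  7.2  20.8 232.8]
tip [489.1 224.  205.7] 1.1581905106633696 [-25.9  -0.6 205.7]
keeper top [469.  189.9 114.9] 11.92160393913167 [-65.4  -4.6 114.9]
base [517.7 265.6 108. ] 2.600851384480153 [ 24.6   0.9 108. ]
pivot [506.9 249.3 126. ] [254.  250.9] [320.9 189.9]
1.2 topcrop 185.93306251963725 217.3799932805822 side 292.4659479428141 180.17347237278685
1.57 topcrop 246.88875026411358 261.55628124009024 side 277.2834947075314 113.38706405397123
1.8 topcrop 286.4422936816244 289.9287687991663 side 266.9332491612697 81.64099068864297
2.0 topcrop 319.2970988697897 313.31870522241377 side 258.0219272438163 61.846714558739585
```

The triangulated values match the geometry given:

| Quantity | Value |
|---|---|
| Case yaw | 53.7° |
| Case origin | (504, 245) |
| Lever angle | about 1.92 rad |
| Loop bar, case frame (x, z) | (6, 233), 87 mm from its pivot |

I'll move to a point behind the bar with the fingers shut.

Call:
{"api": "step_arm", "payload": {
  "delta_pos": [
    [0.172,-0.1525,0.02],
    [0.172,-0.1525,0.02],
    [0.172,-0.1525,0.02],
    [0.172,-0.1525,0.02],
    [0.172,-0.1525,0.02],
    [0.172,-0.1525,0.02],
    [0.172,-0.1525,0.02],
    [0.172,-0.1525,0.02]
  ],
  "spin": [-0.007,-0.007,-0.007,-0.007,-0.007,-0.007,-0.007,-0.007],
  "gripper": -1
}}

```text
time: 1.2
tool_pos: [540.2, 293.6, 263.2]
tcp_rot: [-180.0, -0.0, 143.8]
ft_force: [0.7, 0.3, 0.3]
finger_gap: 0.1
grip_force: 0.0
```

Call:
{"api": "step_arm", "payload": {
  "delta_pos": [
    [0,0,-0.1],
    [0,0,-0.1],
    [0,0,0]
  ],
  "spin": [0,0,0]
}}

```text
time: 1.58
tool_pos: [536.8, 294.9, 219.6]
tcp_rot: [-179.7, -0.2, 143.9]
ft_force: [-0.5, -0.4, -0.0]
finger_gap: -0.0
grip_force: 0.0
```

Call:
{"api": "step_arm", "payload": {
  "delta_pos": [
    [-0.0415,-0.0565,0.01],
    [-0.0415,-0.0565,0],
    [-0.0415,-0.0565,0],
    [-0.0415,-0.0565,0],
    [-0.0415,-0.0565,0],
    [-0.0415,-0.0565,0],
    [0,0,0],
    [0,0,0]
  ],
  "spin": [0,0,0,0,0,0,0,0]
}}

```text
time: 2.58
tool_pos: [489.6, 227.0, 225.4]
tcp_rot: [180.0, 0.0, 143.8]
ft_force: [-0.0, -0.1, 1.1]
finger_gap: -0.1
grip_force: 0.0
```

```bash
cat > v.py <<'E'
import sys,cv2,numpy as np
from h import *
C=cams(); f=lambda i:cv2.resize(i,(400,400),interpolation=cv2.INTER_CUBIC)
cv2.imwrite(sys.argv[1],np.hstack([f(C["side"]["pixels"][130:250,265:385]),f(C["top"]["pixels"][185:325,190:330])]))
E
python3 v.py pics/a1.png
```

```text
(no output)
```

View pics/a1.png

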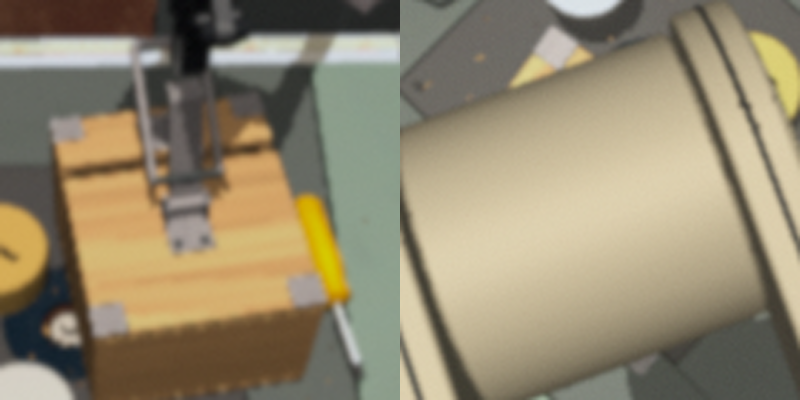

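The bar is now leaning forward, at about (140,45) in the left half, and rests against the finger (185,55). It hasn't fallen yet, so I'll push another 35 mm or so.

Call:
{"api": "step_arm", "payload": {
  "delta_pos": [
    [-0.0355,-0.0485,0],
    [-0.0355,-0.0485,0],
    [-0.0355,-0.0485,0],
    [0,0,0],
    [0,0,0],
    [0,0,0]
  ],
  "spin": [0,0,0,0,0,0]
}}

```text
time: 3.42
tool_pos: [468.3, 198.0, 225.4]
tcp_rot: [180.0, 0.0, 143.8]
ft_force: [-0.5, -0.5, 1.3]
finger_gap: -0.2
grip_force: 0.0
```

```bash
python3 v.py pics/a2.png
```

```text
(no output)
```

View pics/a2.png

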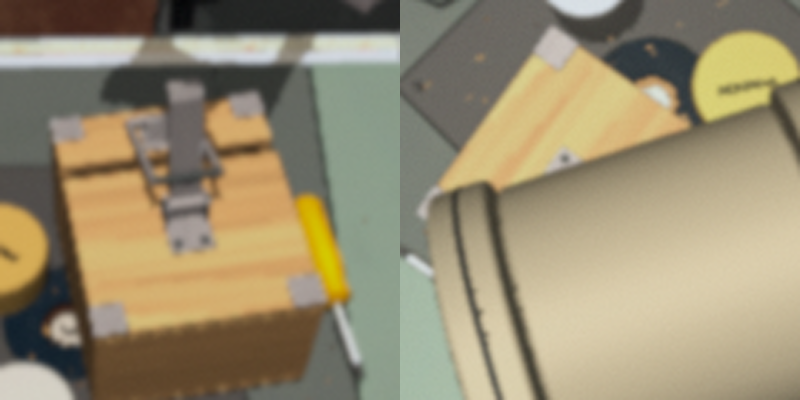

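The loop has fallen. Its right end is at about (130,122) in the left half, in front of the keeper plate at (150,130). The lever still leans forward. I'll check the bar's height with a ray in the plane of its end.

```bash
python3 - <<'E'
from h import *
S=cams()["side"]; y=np.radians(53.7);ex=np.array([np.cos(y),np.sin(y),0]);ey=np.array([-ex[1],ex[0],0]);o=np.array([503.9,245.3,0])
for p in((130,120),(130,125)):
    c,d=ray(S,265+p[0]*.3-.4,130+p[1]*.3-.4); q=c+d*((-22-(c-o)@ey)/(d@ey)); print((q-o)@ex,q[2])
for n,(x,z) in dict(seat=(-84,117),onkeep=(-84,133),kp=(-76,127)).items():
    for yy in (-22,22): u=proj(S,o+ex*x+ey*yy+[0,0,z]); print(n,yy,(u-[264.6,129.6])/.3)
E
```

```text
-79.71760612279397 112.28235571685025
-78.91751467357862 107.77592873421747
seat -22 [129.08026201 110.96263097]
seat 22 [190.84671655 102.91777886]
onkeep -22 [129.83626937  95.86371645]
onkeep 22 [192.53133411  87.75947996]
kp -22 [131.71446215 110.37939205]
kp 22 [194.35173002 102.22210452]
```

The low crossing (about z 112) confirms the bar is seated in front of the keeper. Now I'll lower the finger on the lid side and push the lever back along its arc.

Call:
{"api": "step_arm", "payload": {
  "delta_pos": [
    [0,0,-0.075],
    [0,0,-0.075],
    [0.0363,0.0494,0],
    [0.0363,0.0494,0],
    [0.0363,0.0494,0],
    [0.0363,0.0494,0],
    [0.0518,0.0705,-0.0175],
    [0.0518,0.0705,-0.0175]
  ],
  "spin": [0,0,0,0,0,0,0,0]
}}

```text
time: 4.62
tool_pos: [518.5, 266.4, 188.2]
tcp_rot: [-180.0, 0.0, 143.8]
ft_force: [-1.3, -2.8, -0.8]
finger_gap: 0.2
grip_force: 1.2
```

```bash
python3 v.py pics/a3.png; python3 -c "
from bench import r; s=r.sense(); print(s['tool_pos'],s['ft_force'])"
```

```text
[518.42586382 266.89991712 187.65858972] [-0.46694789 -0.03027093 -0.54142794]
```

View pics/a3.png

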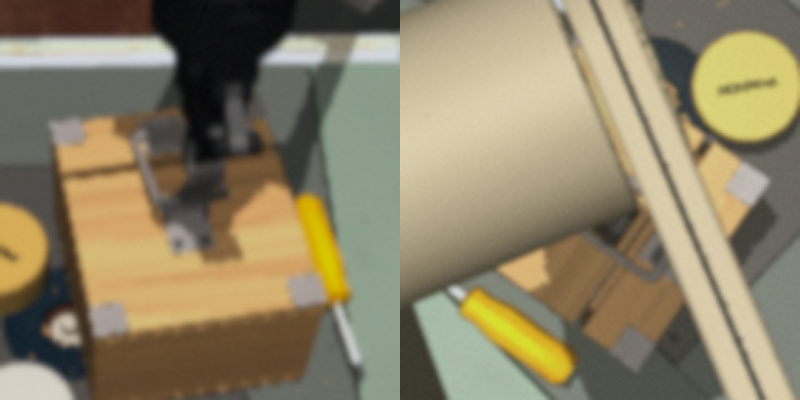

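The lever is leaning back under the finger, and the loop legs still reach forward over the keeper: in the top half the bar is at about (640,265). I'll continue the arc downward.

Call:
{"api": "step_arm", "payload": {
  "delta_pos": [
    [0.0222,0.0302,-0.025],
    [0.0222,0.0302,-0.025],
    [0.0178,0.0242,-0.035],
    [0.0178,0.0242,-0.035],
    [0.0118,0.0161,-0.04],
    [0.0118,0.0161,-0.04],
    [0.0045,0.006,-0.045]
  ],
  "spin": [0,0,0,0,0,0,0]
}}

```text
time: 5.6
tool_pos: [539.6, 295.1, 138.5]
tcp_rot: [-180.0, -0.0, 143.8]
ft_force: [-0.8, -0.0, 0.3]
finger_gap: 0.3
grip_force: 0.3
```

Call:
{"api": "step_arm", "payload": {
  "delta_pos": [
    [0.0045,0.006,-0.03],
    [0,0,-0.02],
    [0,0,0]
  ],
  "spin": [0,0,0]
}}

```text
time: 5.98
tool_pos: [540.4, 296.2, 130.0]
tcp_rot: [-180.0, -0.0, 143.8]
ft_force: [-2.3, -2.2, 5.8]
finger_gap: 0.1
grip_force: 3.0
```

Call:
{"api": "step_arm", "payload": {
  "delta_pos": [
    [0,0,-0.01],
    [0,0,0],
    [0,0,0]
  ],
  "spin": [0,0,0]
}}

```text
time: 6.35
tool_pos: [540.5, 296.2, 129.7]
tcp_rot: [180.0, 0.0, 143.8]
ft_force: [-8.9, -4.0, 17.0]
finger_gap: 0.0
grip_force: 8.0
```

Call:
{"api": "step_arm", "payload": {
  "delta_pos": [
    [0,0,0.1],
    [0,0,0.2],
    [0,0,0.2],
    [-0.1,0.2,0.1],
    [-0.15,0.2,0],
    [-0.15,0.2,0],
    [-0.15,0.2,0],
    [-0.15,0.2,0]
  ],
  "spin": [0,0,0,0,0,0,0,0]
}}

```text
time: 7.35
tool_pos: [399.6, 497.5, 248.3]
tcp_rot: [179.9, 0.0, 143.8]
ft_force: [1.1, -0.7, 0.5]
finger_gap: -0.1
grip_force: 0.0
```

```bash
python3 v.py pics/a4.png
```

```text
(no output)
```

View pics/a4.png

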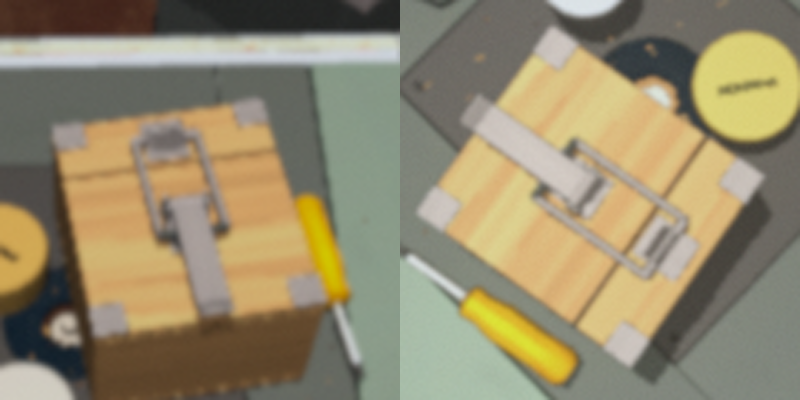

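The seam is closed, the lever lies flat (right half, (475,110) to (590,190)), and the bar is hooked in front of the keeper at (668,248). The tins and screwdriver haven't moved, so I'll hand in.

```bash
python3 -c "
from bench import r; print(r.hand_in())"
```

```text
the job is handed in; nothing more can be done
None
```

The job is handed in (no verdict came back): in the last picture the loop was hooked over the keeper, the lever flat, the lid tight with the arm clear, and the screwdriver and the tins in view where they were.

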